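# Unlock the screwdriving nest and slide it to the driving station

## Robot

A 6-joint arm with a two-finger parallel gripper is mounted at the origin on the work surface. World frame = base frame: x ahead of the robot, y to its left, z up, the work surface at z = 0. Lengths are in m, angles in rad, forces in N, time in s.
With the tool pointing down it reaches from about 0.4 to 0.825 m from the base axis. Payload 7 kg.
Tool frame: the origin (TCP) lies on the centre line of the jaws, within the pads' length; the fingertips stand 22 mm ahead of it and the grasp point (between the pads) lies 3 mm ahead of it (arm.tcp_to_tips is the distance from the TCP to the fingertips, in m); z points along the fingers, y is the line along which they close (so a half turn about z gives the same grasp; the last joint's range is limited). The gripper opens to 88 mm and grips with 3 to 60 N. Pads are 19 mm wide; open, the fingers measure 130 mm over their backs; the gripper's body (78 mm by 193 mm) begins 47 mm behind the grasp point.
Start: joints at [-0.947, 0.359, 0.012, 0, -1.224, -0.288], TCP at [0.222, -0.637, 0.249] pointing down, gripper open.
Joint ranges: [-3.07, 3.07], [-1.43, 2.12], [-1.02, 1.25], [-3.03, 1.67], [-3.05, -0], [-3.03, 3.03]. Speed limits (rad/s): [2.39, 2.39, 3.01, 3.14, 3.14, 3.14].

## Interface

Orientations are given as [roll, pitch, yaw] about the fixed x, y, z axes, in that order (R = Rz(yaw) Ry(pitch) Rx(roll)).
In Python, from station import arm gives the robot as it stands.
- The arm moves only by the tool jog_arm, never from a script. Its argument "targets" is a list of rows, each an object of numbers: "dx", "dy", "dz": the shift along the tool's x, y, z in mm; "rx", "ry", "rz": the turn, a rotation vector about the tool's x, y, z in rad; "gripper": the closure, from 0 (fully open) to 1 (shut). In form: [{"dx": .., "dy": .., "dz": .., "rx": .., "ry": .., "rz": .., "gripper": ..}, ...]. A call has exactly 8 rows; each row is the pose to reach, as a shift and turn from the pose commanded when the call began, along the tool's axes at that moment; what a row does not reach only later rows make up. A row lasts 1/12 s, in which the tool goes at most 41.7 mm and 7.16 degrees, less where a joint would pass 70% of its speed; a pose out of reach is approached as far as the arm can. A call with a gripper value outside its range is refused whole. The fingers move at their own pace and stop on an object; "force" is the grip in N (left out, the last holds). Time passes only in rows, so rows that repeat a pose let the fingers close, or fill a call up. It gives the time, the measured TCP pose, the force, the opening and the grip force at its end, in the units of the state.
- arm.get_state(): the state, without advancing time (a new reading comes with each control period).
- arm.grab_frame(name): name is "scene" or "top" or "wrist"; returns a dict with "frame" (400x640x3 uint8, red, green, blue), "z_map" (400x640 float32, m along the optical axis (not along the pixel's ray), 0 where there is no reading), "fx", "fy", "cx", "cy" (pixels), "distortion" ([k1, k2, p1, p2, k3] as OpenCV has them; the pictures are not rectified), "view" (4x4, takes a point from world to camera coordinates). Camera axes: x right, y down, z forward; pixel columns grow to the right and rows downward; lengths in m; the calibration is good to about 2 mm. A picture is of the moment at which its call begins.
- arm.job_done(): hands the job in; it is judged then, once.
The state is a dict: "t": time; "q": joint angles; "qd": joint speeds; "joint_efforts": joint torques, N m; "eef_pos": TCP position; "ee_rot": TCP orientation; "force": force on the tool from outside, world axes, zero at the start; "moment": the same for the moment, N m; "width": finger opening in m; "gripper_force": force on a finger pad.
Only numpy, scipy, OpenCV 4.12 (cv2) and the standard library are available. Lean on these libraries where they do the work, as an engineer would, in place of code of your own. Each camera call takes 0.05 s, during which the arm holds its last target. There are 200 camera calls.

## Task

Pull the sprung black plunger knob on the green block up, turn it counterclockwise (seen from above) and let it snap down into its parking notch so that it stays held up without you and the plunger clears the nest. With the knob parked, slide the orange nest fully home against the rubber stop and let go. Never force the knob or the nest or ram the stop, and leave the other things on the bench where they are.

Things in the scene. Friction and masses are not known exactly. Their poses are not given: they have to be found in the camera images.
- fixture: Fixture fixed to the bench: dark base 14 mm thick, x -115 to 105, y -160 to 160 mm from the origin, which lies on its underside, z up. Green plunger block 64 x 64 mm, z 44 to 66 mm, centred at x -60, y 0. The orange nest slides along the fixture's +y to a rubber pad on a grey block (x 25 to 55, y 105 to 131, top z 64 mm). Dots: red = locked notch, yellow = parking notch, only roughly.
- knob: Black wing knob with the plunger under it. Origin on its vertical axis, at the green block's top when locked; z up, x along the wing to the red pointer. Wing 44 mm long (x), 14 thick (y), 16 to 48 mm above the origin: grip it across its thickness. A red square pin (5 mm thick) points along x to 29 mm from the axis, just above the origin, in the notches of a steel collar (radius 28, 11 mm high).
- knob_grip (a point): Point on the knob's axis where the wing is best gripped, 36 mm above the knob's origin; it rises with the knob.
- plunger (a joint): How far the knob is pulled up, m: 0 locked down (the plunger below then stands in a hole of the nest's aluminium tongue), about 0.0075 in the parking notch, about 0.0105 with the pin resting on top of the collar, 0.015 hard pull stop. A spring pulls it down: 8 N at 0, plus 0.35 N per mm.
- turn (a joint): Turn of the knob, rad, counterclockwise from above: 0 in the locked notch (0.05 play); free above 0.011 m of pull; ends at 1.8. The parking notch, 3 mm deep, 1.5 mm play either side of the pin, lies between 0.98 and 1.42, different on each unit: feel for it, e.g. rest the pin on the collar and turn it along until the spring drops it in. Let go, it stays there, or wherever it rests on the collar.
- slide (a joint): How far the nest is slid along the fixture's +y, m: 0 at the start (locked), 0.100 touching the rubber stop. Friction 2 N, total mass 0.7 kg. Free only with the plunger up 0.005 m or more; it stays where it is left.
- nest_post (a point): On the axis of the black upright post of the nest (24 mm diameter, 40 mm tall, standing on the orange plate whose top is 38 mm above the bench), 26 mm above the plate, 14 mm below the post's top. Orange plate 120 (x) x 110 (y) mm, centred on the post. Grip or push the post to slide the nest.
- screw_tray: Bystander: open blue tray 80 x 70 x 30 mm, origin at the centre of its underside.
- threadlock: Bystander: red bottle, 36 mm diameter, 85 mm tall, standing, origin at the centre of its underside.
- spare_module: Bystander: white box 70 x 50 x 28 mm, origin at the centre of its underside.

How it is judged:
On the way, in this order (a step that is already met when the one before it is completed fails the run):
1. the knob is pulled clear of the locked notch and turned out of it (value of joint plunger above 0.0098 m and value of joint turn above 0.3 rad), for 0.1 s.
2. the knob has snapped into the parking notch and is let go, the nest not yet moved (value of joint plunger between 0.006 and 0.009 m and value of joint turn above 0.85 rad and contact force between the fingers and knob below 0.3 N and value of joint slide below 0.01 m), for 0.3 s.
3. the nest is slid home against the rubber stop (value of joint slide above 0.095 m), for 0.2 s.
At the end, for the whole second after the job is handed in: The knob stands by itself in the parking notch (pulled up 6 to 9 mm, turned more than 0.85 rad) and the nest rests within 5 mm of the rubber stop (slid more than 95 mm), nothing touched by the robot (value of joint slide above 0.095 m and value of joint plunger between 0.006 and 0.009 m and value of joint turn above 0.85 rad and linear speed of nest below 0.01 m/s).
It fails at once if the knob is forced: pulled hard against its stop, or turned or pressed hard against the locked notch (over 45 N) (contact force between knob and fixture above 45 N).
It fails at once if the nest is pushed hard against the plunger (over 20 N) (contact force between knob and nest above 20 N).
It fails at once if the nest is rammed into the rubber stop (over 45 N) (contact force between nest and fixture above 45 N).
It fails at once if a bystander is moved by more than 30 mm (distance of any of screw_tray, threadlock, spare_module from where it was at the start of the episode above 0.03 m).
It also fails if it takes over 64 s, if anything falls off the work surface, if the arm or the gripper's body presses on something with over 40 N, if the wrist force passes 120 N, or if a joint passes its speed limit or range.

## Working session

There is one attempt and no reset: what is moved stays moved. The work goes in short steps, Python scripts to look and compute and a tool call to move; the robot and the scene stay as the last step left them, time stands still between calls to the robot, and variables do not carry over. Pictures are saved under pics/ and viewed, at most 10 in all, crops included, and the job is handed in when it is done.

Besides the shell and the picture viewer there is one more tool, called after "Emit:" as a command line: name --argument value ..., lists and objects as JSON in quotes. jog_arm: Moves the arm, as the interface text tells. Its arguments: {"type":"object","properties":{"targets":{"type":"array","items":{"type":"object","properties":{"dx":{"type":"number"},"dy":{"type":"number"},"dz":{"type":"number"},"rx":{"type":"number"},"ry":{"type":"number"},"rz":{"type":"number"},"gripper":{"type":"number"}}}},"force":{"type":"number"}},"required":["targets"]}

```bash
mkdir -p pics
cat > h.py <<'E'
import numpy as np,cv2
from station import arm
from scipy.spatial.transform import Rotation as R
def grab(n,png=None):
    f=arm.grab_frame(n)
    if png: cv2.imwrite('pics/'+png,cv2.cvtColor(f['frame'],cv2.COLOR_RGB2BGR))
    np.save('pics/'+n+'.npy',f,allow_pickle=True); return f
def world(f):
    "HxWx3 world points"
    h,w=f['z_map'].shape; K=np.array([[f['fx'],0,f['cx']],[0,f['fy'],f['cy']],[0,0,1.]])
    u,v=np.meshgrid(np.arange(w,dtype=float),np.arange(h,dtype=float))
    n=cv2.undistortPoints(np.stack([u,v],-1).reshape(-1,1,2),K,np.array(f['distortion'],float)).reshape(h,w,2)
    z=f['z_map'][...,None]; P=np.concatenate([n*z,z],-1)
    T=np.linalg.inv(np.array(f['view'])); W=P@T[:3,:3].T+T[:3,3]; W[f['z_map']==0]=np.nan; return W
E
python3 - <<'E'
from h import *
print(arm.get_state())
f=grab('top','top1.png');g=grab('scene','scene1.png')
E
```

```text
{'t': 0.0, 'q': array([-9.46886662e-01,  3.59356289e-01,  1.10485894e-02, -3.83915463e-04,
       -1.22406866e+00, -2.88109988e-01]), 'qd': array([-1.68059268e-04, -3.58031044e-05,  1.70076015e-03, -6.53457470e-04,
       -9.16550035e-04,  7.97473439e-05]), 'joint_efforts': array([-2.54631332e-04, -5.82707655e+01,  2.93075985e+01,  6.99760839e+00,
        7.22437195e-03, -1.06453458e-04]), 'eef_pos': array([ 0.22227285, -0.63687113,  0.24763188]), 'ee_rot': array([ 3.13997519e+00, -1.02970266e-04, -2.80592364e+00]), 'force': array([ 0.235373  , -0.35710896,  0.41237832]), 'moment': array([0.00689855, 0.00185383, 0.00365949]), 'gripper_force': 0.0, 'width': 0.08762465191330711}
```

View pics/top1.png

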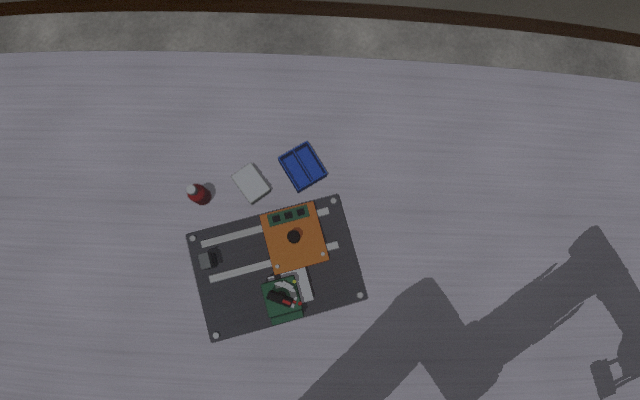

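The top view shows the fixture: nest post at about (294,237), knob at about (284,298), stop at about (208,259), and the bystanders beyond the +x side. I'll measure these next.

Run:
```python
from h import *
f=np.load('pics/top.npy',allow_pickle=True).item();W=world(f)
for n,(u,v) in dict(post=(294,237),knob=(284,298),stop=(205,260),c1=(193,239),c2=(333,201),c3=(360,295),c4=(216,335),bottle=(195,189),white=(251,183),tray=(302,167)).items():
    print(n,np.round(np.nanmedian(W[v-1:v+2,u-1:u+2].reshape(-1,3),0),4))
hsv=cv2.cvtColor(f['frame'],cv2.COLOR_RGB2HSV)
m=(hsv[...,0]<20)&(hsv[...,1]>150)&(np.abs(W[...,2]-.038)<.006)
r=cv2.minAreaRect(W[m][:,:2].astype(np.float32)*1000);print('orange',r,m.sum())
m=(W[...,2]>.075)&(W[...,2]<.13)&(np.arange(400)[:,None]>270)&(np.arange(640)[None]<320)&(np.arange(640)[None]>255)
p=W[m];print('knob hi',len(p),p.mean(0),np.nanmax(p[:,2]));print(cv2.minAreaRect(p[:,:2].astype(np.float32)*1000))
m=(W[...,2]>.06)&(W[...,2]<.085)&(np.abs(np.arange(400)[:,None]-237)<12)&(np.abs(np.arange(640)[None]-294)<12)
p=W[m];print('post',len(p),p.mean(0),np.nanmax(p[:,2]),np.nanmin(p,0))
g=np.load('pics/scene.npy',allow_pickle=True).item()
i=f['frame'][190:350,180:370];cv2.imwrite('pics/c1.png',cv2.resize(cv2.cvtColor(i,cv2.COLOR_RGB2BGR),None,fx=4,fy=3.7,interpolation=2))
```

```text
post [0.5627 0.0557 0.0768]
knob [0.4567 0.0677 0.1131]
stop [0.5156 0.2188 0.063 ]
c1 [0.5555 0.2575 0.0184]
c2 [ 0.641  -0.0182  0.0189]
c3 [ 0.4563 -0.0757  0.0179]
c4 [0.3723 0.2008 0.0193]
bottle [0.6441 0.2413 0.0837]
white [0.6703 0.1473 0.0275]
tray [0.7099 0.0467 0.0161]
orange ((564.9689331054688, 57.63072204589844), (118.41380310058594, 108.9838638305664), 17.198148727416992) 2514
knob hi 427 [0.45960859 0.07201261 0.09778472] 0.11549979451154213
((462.06884765625, 69.0810546875), (51.03752899169922, 36.87492370605469), 66.10391235351562)
post 135 [0.56487885 0.05735181 0.07639918] 0.0793974073592455 [0.55381232 0.04653685 0.06071573]
```

View pics/c1.png

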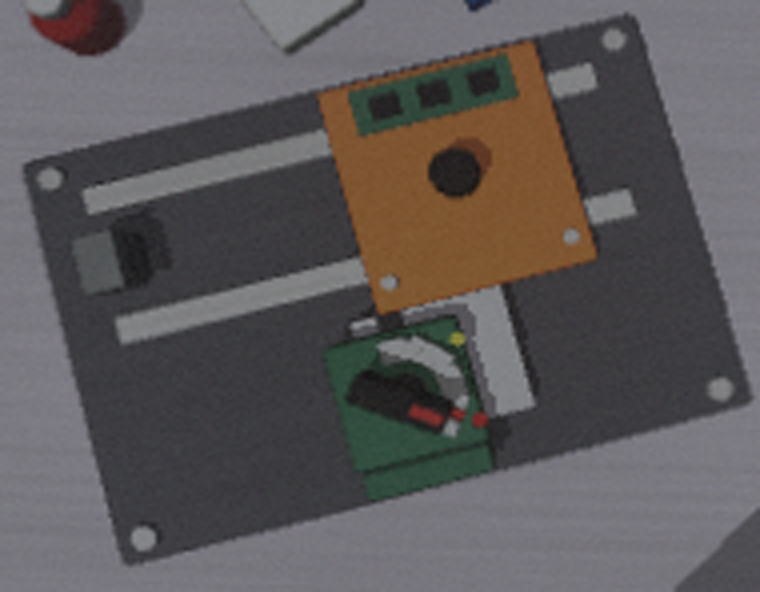

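View pics/scene1.png

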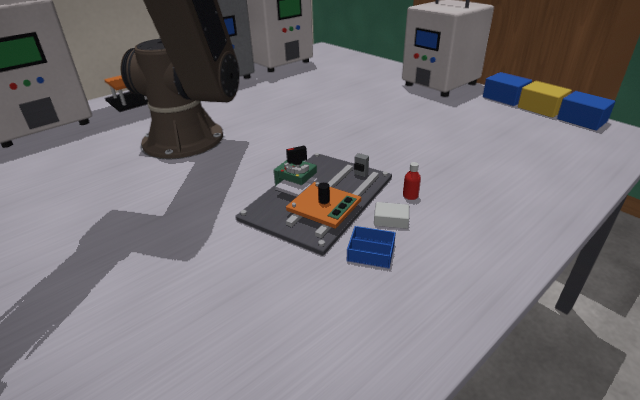

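The crop shows the wing's red pointer at the red dot (480,420), the yellow dot at (457,338), and the post at (455,172). Together these put the fixture yaw near 17°, the knob near (0.455, 0.073), and the wing yaw near -109°.

```bash
cat >> h.py <<'E'
def go(p,yaw_deg=None,eul=None):
    s=arm.get_state(); A=R.from_euler('xyz',s['ee_rot']); d=A.inv().apply(np.array(p)-s['eef_pos'])*1000
    print('d mm',np.round(d,1),end=' ')
    if yaw_deg is not None: print('rotvec',np.round((A.inv()*R.from_euler('xyz',[np.pi,0,np.radians(yaw_deg)])).as_rotvec(),3),end='')
    print()
E
python3 - <<'E'
from h import *
go([.48,-.2,.25],-109);go([.456,.073,.24],-109)
E
```

```text
d mm [-387.3  327.7   -1.8] rotvec [ 0.001  0.001 -0.903]
d mm [-454.5  593.3    8.5] rotvec [ 0.001  0.001 -0.903]
```

Emit:
jog_arm --targets '[{"dx": -387, "dy": 328, "dz": 0, "rz": -0.9}, {"dx": -387, "dy": 328, "dz": 0, "rz": -0.9}, {"dx": -387, "dy": 328, "dz": 0, "rz": -0.9}, {"dx": -387, "dy": 328, "dz": 0, "rz": -0.9}, {"dx": -387, "dy": 328, "dz": 0, "rz": -0.9}, {"dx": -387, "dy": 328, "dz": 0, "rz": -0.9}, {"dx": -387, "dy": 328, "dz": 0, "rz": -0.9}, {"dx": -387, "dy": 328, "dz": 0, "rz": -0.9}]'

```text
invalid input at $.targets[0]: expected keys dx, dy, dz, rx, ry, rz, gripper
```

Run:
```python
from h import *
s=arm.get_state();print(s['eef_pos'],s['ee_rot'],s['q'])
go([.456,.073,.24],-109)
```

```text
[ 0.22228435 -0.63693671  0.24773368] [ 3.14012131e+00 -1.29297601e-04 -2.80590351e+00] [-9.46894677e-01  3.59320773e-01  1.12002488e-02 -3.12860652e-04
 -1.22412322e+00 -2.88106083e-01]
d mm [-454.5  593.3    8.5] rotvec [ 0.001  0.001 -0.903]
```

Emit:
jog_arm --targets '[{"dx": -387, "dy": 328, "dz": 0, "rx": 0, "ry": 0, "rz": -0.9, "gripper": 0}, {"dx": -387, "dy": 328, "dz": 0, "rx": 0, "ry": 0, "rz": -0.9, "gripper": 0}, {"dx": -387, "dy": 328, "dz": 0, "rx": 0, "ry": 0, "rz": -0.9, "gripper": 0}, {"dx": -387, "dy": 328, "dz": 0, "rx": 0, "ry": 0, "rz": -0.9, "gripper": 0}, {"dx": -387, "dy": 328, "dz": 0, "rx": 0, "ry": 0, "rz": -0.9, "gripper": 0}, {"dx": -387, "dy": 328, "dz": 0, "rx": 0, "ry": 0, "rz": -0.9, "gripper": 0}, {"dx": -387, "dy": 328, "dz": 0, "rx": 0, "ry": 0, "rz": -0.9, "gripper": 0}, {"dx": -387, "dy": 328, "dz": 0, "rx": 0, "ry": 0, "rz": -0.9, "gripper": 0}]'

```text
t: 0.77
eef_pos: [0.3919, -0.348, 0.2485]
ee_rot: [3.141, 0.0, -1.898]
force: [1.2, 0.0, -0.4]
width: 0.0878
gripper_force: 0.0
```

Run:
```python
from h import *
s=arm.get_state();print(s['eef_pos'],s['ee_rot'],s['q'])
go([.456,.073,.24],-109)
```

```text
[ 0.39187668 -0.34804164  0.24845372] [ 3.14148580e+00  1.32227386e-04 -1.89833912e+00] [-3.51667921e-01  1.09885276e-01 -3.17720876e-01 -1.42428993e-04
 -1.14330019e+00  2.41841900e-02]
d mm [-419.3   74.7    8.5] rotvec [0.    0.    0.004]
```

Emit:
jog_arm --targets '[{"dx": -300, "dy": 54, "dz": 4, "rx": 0, "ry": 0, "rz": 0, "gripper": 0}, {"dx": -300, "dy": 54, "dz": 4, "rx": 0, "ry": 0, "rz": 0, "gripper": 0}, {"dx": -300, "dy": 54, "dz": 4, "rx": 0, "ry": 0, "rz": 0, "gripper": 0}, {"dx": -300, "dy": 54, "dz": 4, "rx": 0, "ry": 0, "rz": 0, "gripper": 0}, {"dx": -300, "dy": 54, "dz": 4, "rx": 0, "ry": 0, "rz": 0, "gripper": 0}, {"dx": -300, "dy": 54, "dz": 4, "rx": 0, "ry": 0, "rz": 0, "gripper": 0}, {"dx": -300, "dy": 54, "dz": 4, "rx": 0, "ry": 0, "rz": 0, "gripper": 0}, {"dx": -300, "dy": 54, "dz": 4, "rx": 0, "ry": 0, "rz": 0, "gripper": 0}]'

```text
t: 1.43
eef_pos: [0.4394, -0.045, 0.2447]
ee_rot: [-3.141, 0.001, -1.903]
force: [1.2, 0.5, 0.1]
width: 0.0879
gripper_force: 0.0
```

Emit:
jog_arm --targets '[{"dx": -120, "dy": 21, "dz": 5, "rx": 0, "ry": 0, "rz": 0, "gripper": 0}, {"dx": -120, "dy": 21, "dz": 5, "rx": 0, "ry": 0, "rz": 0, "gripper": 0}, {"dx": -120, "dy": 21, "dz": 5, "rx": 0, "ry": 0, "rz": 0, "gripper": 0}, {"dx": -120, "dy": 21, "dz": 5, "rx": 0, "ry": 0, "rz": 0, "gripper": 0}, {"dx": -120, "dy": 21, "dz": 5, "rx": 0, "ry": 0, "rz": 0, "gripper": 0}, {"dx": -120, "dy": 21, "dz": 5, "rx": 0, "ry": 0, "rz": 0, "gripper": 0}, {"dx": -120, "dy": 21, "dz": 5, "rx": 0, "ry": 0, "rz": 0, "gripper": 0}, {"dx": -120, "dy": 21, "dz": 5, "rx": 0, "ry": 0, "rz": 0, "gripper": 0}]'

```text
t: 2.1
eef_pos: [0.4585, 0.0703, 0.2396]
ee_rot: [3.142, -0.0, -1.907]
force: [-0.5, -0.1, 0.1]
width: 0.0874
gripper_force: 0.0
```

Run:
```python
from h import *
s=arm.get_state();print(s['eef_pos'],s['ee_rot'],s['q'])
f=grab('wrist','w1.png');W=world(f)
m=(W[...,2]>.109)&(W[...,2]<.119)
n,l,st,c=cv2.connectedComponentsWithStats(m.astype(np.uint8))
for i in range(1,n):
    if st[i,4]>200:
        p=W[l==i][:,:2].astype(np.float32)*1000; print(c[i],st[i,4],np.nanmedian(W[l==i],0),cv2.minAreaRect(p))
```

```text
[0.4585367  0.07027389 0.23959971] [ 3.14156415e+00 -1.12172920e-05 -1.90729041e+00] [ 5.78310817e-01  1.07158551e-02 -4.46655646e-01 -1.75505839e-05
 -1.11345110e+00 -9.14797151e-01]
[326.46271706 201.8804903 ] 979 [0.45410894 0.07599641 0.11387531] ((454.3382873535156, 77.031494140625), (43.77888488769531, 13.449270248413086), 70.63253021240234)
```

View pics/w1.png

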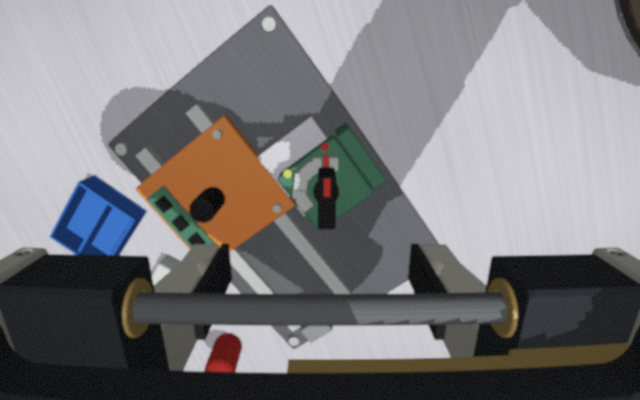

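The wrist view shows the wing as a 43.8 x 13.4 mm rectangle at (0.454, 0.077), yaw -109.4°, with its top at z 0.114. All of this matches the given sizes, so I'm descending.

Emit:
jog_arm --targets '[{"dx": -4.5, "dy": 6, "dz": 30, "rx": 0, "ry": 0, "rz": 0, "gripper": 0}, {"dx": -4.5, "dy": 6, "dz": 60, "rx": 0, "ry": 0, "rz": 0, "gripper": 0}, {"dx": -4.5, "dy": 6, "dz": 85, "rx": 0, "ry": 0, "rz": 0, "gripper": 0}, {"dx": -4.5, "dy": 6, "dz": 105, "rx": 0, "ry": 0, "rz": 0, "gripper": 0}, {"dx": -4.5, "dy": 6, "dz": 120, "rx": 0, "ry": 0, "rz": 0, "gripper": 0}, {"dx": -4.5, "dy": 6, "dz": 130, "rx": 0, "ry": 0, "rz": 0, "gripper": 0}, {"dx": -4.5, "dy": 6, "dz": 134, "rx": 0, "ry": 0, "rz": 0, "gripper": 0}, {"dx": -4.5, "dy": 6, "dz": 134, "rx": 0, "ry": 0, "rz": 0, "gripper": 0}]'

```text
t: 2.82
eef_pos: [0.4541, 0.0766, 0.1049]
ee_rot: [3.141, -0.001, -1.907]
force: [-0.5, 0.3, 0.1]
width: 0.0876
gripper_force: 0.0
```

Emit:
jog_arm --targets '[{"dx": 0, "dy": 0, "dz": 0, "rx": 0, "ry": 0, "rz": 0, "gripper": 0.5}, {"dx": 0, "dy": 0, "dz": 0, "rx": 0, "ry": 0, "rz": 0, "gripper": 0.7}, {"dx": 0, "dy": 0, "dz": 0, "rx": 0, "ry": 0, "rz": 0, "gripper": 0.8}, {"dx": 0, "dy": 0, "dz": 0, "rx": 0, "ry": 0, "rz": 0, "gripper": 1}, {"dx": 0, "dy": 0, "dz": 0, "rx": 0, "ry": 0, "rz": 0, "gripper": 1}, {"dx": 0, "dy": 0, "dz": 0, "rx": 0, "ry": 0, "rz": 0, "gripper": 1}, {"dx": 0, "dy": 0, "dz": 0, "rx": 0, "ry": 0, "rz": 0, "gripper": 1}, {"dx": 0, "dy": 0, "dz": 0, "rx": 0, "ry": 0, "rz": 0, "gripper": 1}]' --force 6

```text
t: 3.48
eef_pos: [0.4545, 0.0776, 0.1056]
ee_rot: [-3.142, 0.0, -1.906]
force: [0.0, 0.4, 0.4]
width: 0.04
gripper_force: 0.0
```

Emit:
jog_arm --targets '[{"dx": 0, "dy": 0, "dz": 0, "rx": 0, "ry": 0, "rz": 0, "gripper": 1}, {"dx": 0, "dy": 0, "dz": 0, "rx": 0, "ry": 0, "rz": 0, "gripper": 1}, {"dx": 0, "dy": 0, "dz": 0, "rx": 0, "ry": 0, "rz": 0, "gripper": 1}, {"dx": 0, "dy": 0, "dz": 0, "rx": 0, "ry": 0, "rz": 0, "gripper": 1}, {"dx": 0, "dy": 0, "dz": 0, "rx": 0, "ry": 0, "rz": 0, "gripper": 1}, {"dx": 0, "dy": 0, "dz": 0, "rx": 0, "ry": 0, "rz": 0, "gripper": 1}, {"dx": 0, "dy": 0, "dz": 0, "rx": 0, "ry": 0, "rz": 0, "gripper": 1}, {"dx": 0, "dy": 0, "dz": 0, "rx": 0, "ry": 0, "rz": 0, "gripper": 1}]' --force 6

```text
t: 4.15
eef_pos: [0.4555, 0.0778, 0.1062]
ee_rot: [-3.14, 0.001, -1.905]
force: [2.4, -1.3, 5.7]
width: 0.0143
gripper_force: 7.4
```

Emit:
jog_arm --targets '[{"dx": 0, "dy": 0, "dz": 0, "rx": 0, "ry": 0, "rz": 0, "gripper": 1}, {"dx": 0, "dy": 0, "dz": 0, "rx": 0, "ry": 0, "rz": 0, "gripper": 1}, {"dx": 0, "dy": 0, "dz": 0, "rx": 0, "ry": 0, "rz": 0, "gripper": 1}, {"dx": 0, "dy": 0, "dz": 0, "rx": 0, "ry": 0, "rz": 0, "gripper": 1}, {"dx": 0, "dy": 0, "dz": 0, "rx": 0, "ry": 0, "rz": 0, "gripper": 1}, {"dx": 0, "dy": 0, "dz": 0, "rx": 0, "ry": 0, "rz": 0, "gripper": 1}, {"dx": 0, "dy": 0, "dz": 0, "rx": 0, "ry": 0, "rz": 0, "gripper": 1}, {"dx": 0, "dy": 0, "dz": 0, "rx": 0, "ry": 0, "rz": 0, "gripper": 1}]' --force 30

```text
t: 4.82
eef_pos: [0.4555, 0.0777, 0.1062]
ee_rot: [-3.14, 0.001, -1.905]
force: [2.0, -2.2, 5.6]
width: 0.0134
gripper_force: 31.0
```

Run:
```python
from h import *
s=arm.get_state();print(s['eef_pos'],s['ee_rot'],s['force'],s['moment'],s['width'])
f=grab('scene','s2.png')
i=f['frame'][130:220,250:380];cv2.imwrite('pics/s2c.png',cv2.resize(cv2.cvtColor(i,cv2.COLOR_RGB2BGR),None,fx=6,fy=6,interpolation=2))
```

```text
[0.45549819 0.07774679 0.10621784] [-3.13997405e+00  9.54564449e-04 -1.90531039e+00] [ 1.97445565 -2.16545532  5.55309087] [-0.77915353 -0.85099271 -0.05704575] 0.013410086542427589
```

View pics/s2c.png

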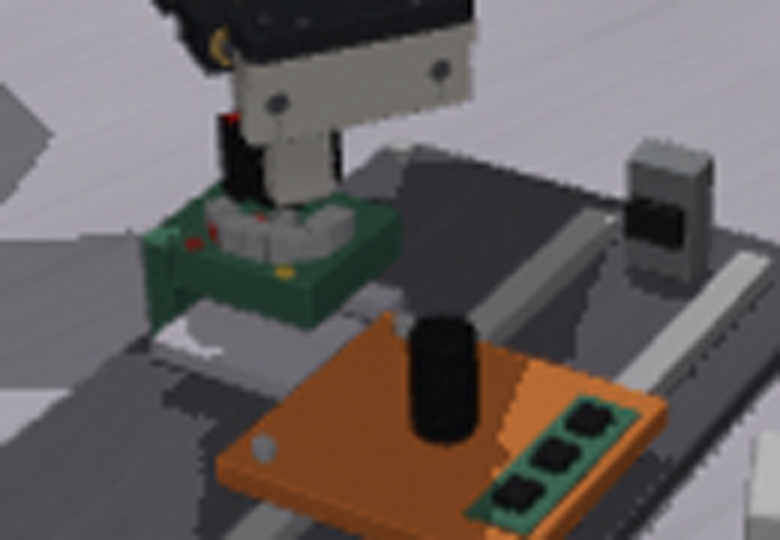

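The crop shows the fingers on the wing above the collar at about (300,170), and the grip is good. I'm pulling up gently.

Emit:
jog_arm --targets '[{"dx": 0, "dy": 0, "dz": -1, "rx": 0, "ry": 0, "rz": 0, "gripper": 1}, {"dx": 0, "dy": 0, "dz": -2, "rx": 0, "ry": 0, "rz": 0, "gripper": 1}, {"dx": 0, "dy": 0, "dz": -3, "rx": 0, "ry": 0, "rz": 0, "gripper": 1}, {"dx": 0, "dy": 0, "dz": -4, "rx": 0, "ry": 0, "rz": 0, "gripper": 1}, {"dx": 0, "dy": 0, "dz": -5, "rx": 0, "ry": 0, "rz": 0, "gripper": 1}, {"dx": 0, "dy": 0, "dz": -6, "rx": 0, "ry": 0, "rz": 0, "gripper": 1}, {"dx": 0, "dy": 0, "dz": -7, "rx": 0, "ry": 0, "rz": 0, "gripper": 1}, {"dx": 0, "dy": 0, "dz": -7, "rx": 0, "ry": 0, "rz": 0, "gripper": 1}]'

```text
t: 5.53
eef_pos: [0.4554, 0.0777, 0.1121]
ee_rot: [-3.14, 0.001, -1.906]
force: [8.6, -2.3, -10.3]
width: 0.0139
gripper_force: 30.5
```

Emit:
jog_arm --targets '[{"dx": 0, "dy": -0.5, "dz": -1, "rx": 0, "ry": 0, "rz": 0, "gripper": 1}, {"dx": 0, "dy": -1, "dz": -2, "rx": 0, "ry": 0, "rz": 0, "gripper": 1}, {"dx": 0, "dy": -1, "dz": -3, "rx": 0, "ry": 0, "rz": 0, "gripper": 1}, {"dx": 0, "dy": -1, "dz": -4, "rx": 0, "ry": 0, "rz": 0, "gripper": 1}, {"dx": 0, "dy": -1, "dz": -5, "rx": 0, "ry": 0, "rz": 0, "gripper": 1}, {"dx": 0, "dy": -1, "dz": -6, "rx": 0, "ry": 0, "rz": 0, "gripper": 1}, {"dx": 0, "dy": -1, "dz": -7, "rx": 0, "ry": 0, "rz": 0, "gripper": 1}, {"dx": 0, "dy": -1, "dz": -7, "rx": 0, "ry": 0, "rz": 0, "gripper": 1}]'

```text
t: 6.2
eef_pos: [0.4555, 0.0776, 0.1185]
ee_rot: [3.141, 0.001, -1.906]
force: [6.1, 0.9, -12.8]
width: 0.014
gripper_force: 30.5
```

Emit:
jog_arm --targets '[{"dx": 0, "dy": -0.5, "dz": 0, "rx": 0, "ry": 0, "rz": -0.08, "gripper": 1}, {"dx": 0, "dy": -0.5, "dz": 0, "rx": 0, "ry": 0, "rz": -0.16, "gripper": 1}, {"dx": 0, "dy": -0.5, "dz": 0, "rx": 0, "ry": 0, "rz": -0.24, "gripper": 1}, {"dx": 0, "dy": -0.5, "dz": 0, "rx": 0, "ry": 0, "rz": -0.32, "gripper": 1}, {"dx": 0, "dy": -0.5, "dz": 0, "rx": 0, "ry": 0, "rz": -0.4, "gripper": 1}, {"dx": 0, "dy": -0.5, "dz": 0, "rx": 0, "ry": 0, "rz": -0.48, "gripper": 1}, {"dx": 0, "dy": -0.5, "dz": 0, "rx": 0, "ry": 0, "rz": -0.56, "gripper": 1}, {"dx": 0, "dy": -0.5, "dz": 0, "rx": 0, "ry": 0, "rz": -0.64, "gripper": 1}]'

```text
t: 6.87
eef_pos: [0.455, 0.0775, 0.1179]
ee_rot: [3.14, 0.001, -1.263]
force: [3.1, 4.8, -13.1]
width: 0.0135
gripper_force: 30.7
```

Run:
```python
from h import *
s=arm.get_state();print(s['eef_pos'],s['ee_rot'],s['force'],s['moment'],s['width'])
f=grab('scene','s3.png')
i=f['frame'][130:220,250:380];cv2.imwrite('pics/s3c.png',cv2.resize(cv2.cvtColor(i,cv2.COLOR_RGB2BGR),None,fx=6,fy=6,interpolation=2))
```

```text
[0.45499537 0.0775306  0.11793104] [ 3.13997977e+00  1.48000978e-03 -1.26297839e+00] [  3.083283     4.80374905 -13.07152411] [ 1.61407908 -0.99760996 -0.02529206] 0.013472211362314527
```

View pics/s3c.png

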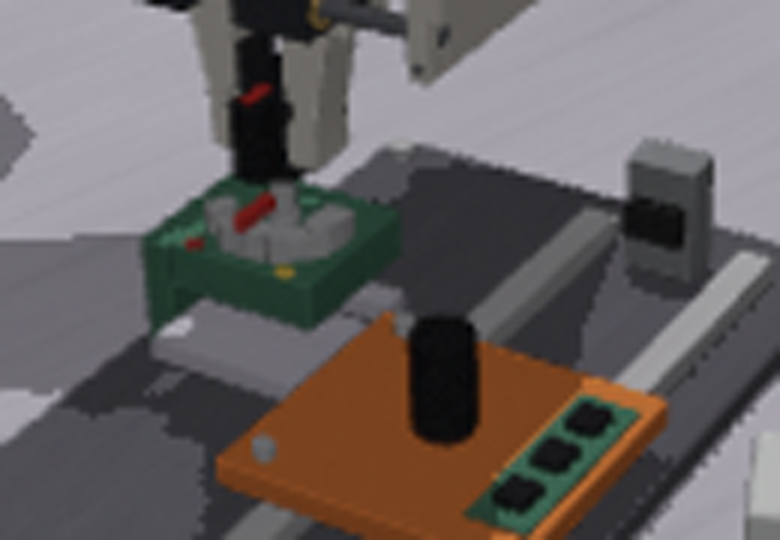

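The crop shows the red pin above the collar at about (255,212), partway to the yellow dot, so the knob is out of the locked notch. Next I'll turn to about 0.9 rad and lower the pin lightly onto the collar.

Emit:
jog_arm --targets '[{"dx": 0, "dy": 0, "dz": 0, "rx": 0, "ry": 0, "rz": -0.06, "gripper": 1}, {"dx": 0, "dy": 0, "dz": 0, "rx": 0, "ry": 0, "rz": -0.12, "gripper": 1}, {"dx": 0, "dy": 0, "dz": 0, "rx": 0, "ry": 0, "rz": -0.18, "gripper": 1}, {"dx": 0, "dy": 0, "dz": 0, "rx": 0, "ry": 0, "rz": -0.24, "gripper": 1}, {"dx": 0, "dy": 0, "dz": 1, "rx": 0, "ry": 0, "rz": -0.26, "gripper": 1}, {"dx": 0, "dy": 0, "dz": 2, "rx": 0, "ry": 0, "rz": -0.26, "gripper": 1}, {"dx": 0, "dy": 0, "dz": 3, "rx": 0, "ry": 0, "rz": -0.26, "gripper": 1}, {"dx": 0, "dy": 0, "dz": 3, "rx": 0, "ry": 0, "rz": -0.26, "gripper": 1}]'

```text
t: 7.58
eef_pos: [0.4549, 0.0775, 0.1168]
ee_rot: [3.14, 0.001, -1.007]
force: [-8.0, 7.4, 8.1]
width: 0.0135
gripper_force: 31.8
```

The pin is resting on the collar at 10.6 mm of pull, with a turn of 0.90 rad. I'll ease the press slightly and sweep for the notch.

Emit:
jog_arm --targets '[{"dx": 0, "dy": 0, "dz": -0.5, "rx": 0, "ry": 0, "rz": -0.01, "gripper": 1}, {"dx": 0, "dy": 0, "dz": -0.5, "rx": 0, "ry": 0, "rz": -0.03, "gripper": 1}, {"dx": 0, "dy": 0, "dz": -0.5, "rx": 0, "ry": 0, "rz": -0.05, "gripper": 1}, {"dx": 0, "dy": 0, "dz": -0.5, "rx": 0, "ry": 0, "rz": -0.07, "gripper": 1}, {"dx": 0, "dy": 0, "dz": -0.5, "rx": 0, "ry": 0, "rz": -0.09, "gripper": 1}, {"dx": 0, "dy": 0, "dz": -0.5, "rx": 0, "ry": 0, "rz": -0.11, "gripper": 1}, {"dx": 0, "dy": 0, "dz": -0.5, "rx": 0, "ry": 0, "rz": -0.12, "gripper": 1}, {"dx": 0, "dy": 0, "dz": -0.5, "rx": 0, "ry": 0, "rz": -0.12, "gripper": 1}]'

```text
t: 8.25
eef_pos: [0.4548, 0.0773, 0.1169]
ee_rot: [3.14, 0.002, -0.887]
force: [-5.8, 5.8, 2.4]
width: 0.0141
gripper_force: 31.5
```

Emit:
jog_arm --targets '[{"dx": 0, "dy": 0, "dz": 0, "rx": 0, "ry": 0, "rz": -0.02, "gripper": 1}, {"dx": 0, "dy": 0, "dz": 0, "rx": 0, "ry": 0, "rz": -0.04, "gripper": 1}, {"dx": 0, "dy": 0, "dz": 0, "rx": 0, "ry": 0, "rz": -0.06, "gripper": 1}, {"dx": 0, "dy": 0, "dz": 0, "rx": 0, "ry": 0, "rz": -0.08, "gripper": 1}, {"dx": 0, "dy": 0, "dz": 0, "rx": 0, "ry": 0, "rz": -0.1, "gripper": 1}, {"dx": 0, "dy": 0, "dz": 0, "rx": 0, "ry": 0, "rz": -0.11, "gripper": 1}, {"dx": 0, "dy": 0, "dz": 0, "rx": 0, "ry": 0, "rz": -0.12, "gripper": 1}, {"dx": 0, "dy": 0, "dz": 0, "rx": 0, "ry": 0, "rz": -0.12, "gripper": 1}]'

```text
t: 8.92
eef_pos: [0.4547, 0.0773, 0.1169]
ee_rot: [3.141, 0.002, -0.767]
force: [-6.9, 6.3, 3.4]
width: 0.0139
gripper_force: 31.5
```

Emit:
jog_arm --targets '[{"dx": 0, "dy": 0, "dz": 0, "rx": 0, "ry": 0, "rz": -0.02, "gripper": 1}, {"dx": 0, "dy": 0, "dz": 0, "rx": 0, "ry": 0, "rz": -0.04, "gripper": 1}, {"dx": 0, "dy": 0, "dz": 0, "rx": 0, "ry": 0, "rz": -0.06, "gripper": 1}, {"dx": 0, "dy": 0, "dz": 0, "rx": 0, "ry": 0, "rz": -0.08, "gripper": 1}, {"dx": 0, "dy": 0, "dz": 0, "rx": 0, "ry": 0, "rz": -0.1, "gripper": 1}, {"dx": 0, "dy": 0, "dz": 0, "rx": 0, "ry": 0, "rz": -0.11, "gripper": 1}, {"dx": 0, "dy": 0, "dz": 0, "rx": 0, "ry": 0, "rz": -0.12, "gripper": 1}, {"dx": 0, "dy": 0, "dz": 0, "rx": 0, "ry": 0, "rz": -0.12, "gripper": 1}]'

```text
t: 9.58
eef_pos: [0.4547, 0.0772, 0.1168]
ee_rot: [3.141, 0.002, -0.647]
force: [-5.3, 6.0, 1.3]
width: 0.0137
gripper_force: 31.4
```

Emit:
jog_arm --targets '[{"dx": 0, "dy": 0, "dz": 0.2, "rx": 0, "ry": 0, "rz": -0.02, "gripper": 1}, {"dx": 0, "dy": 0, "dz": 0.2, "rx": 0, "ry": 0, "rz": -0.04, "gripper": 1}, {"dx": 0, "dy": 0, "dz": 0.2, "rx": 0, "ry": 0, "rz": -0.06, "gripper": 1}, {"dx": 0, "dy": 0, "dz": 0.2, "rx": 0, "ry": 0, "rz": -0.08, "gripper": 1}, {"dx": 0, "dy": 0, "dz": 0.2, "rx": 0, "ry": 0, "rz": -0.1, "gripper": 1}, {"dx": 0, "dy": 0, "dz": 0.2, "rx": 0, "ry": 0, "rz": -0.11, "gripper": 1}, {"dx": 0, "dy": 0, "dz": 0.2, "rx": 0, "ry": 0, "rz": -0.12, "gripper": 1}, {"dx": 0, "dy": 0, "dz": 0.2, "rx": 0, "ry": 0, "rz": -0.12, "gripper": 1}]'

```text
t: 10.25
eef_pos: [0.4546, 0.077, 0.1156]
ee_rot: [3.14, 0.002, -0.527]
force: [-1.3, 6.5, -12.4]
width: 0.0135
gripper_force: 30.7
```

The knob dropped 1.2 mm and the tool now carries the full spring load, so the pin has found the notch at about 1.38 rad. I'm lowering it in.

Emit:
jog_arm --targets '[{"dx": 0, "dy": 0, "dz": 0.5, "rx": 0, "ry": 0, "rz": 0, "gripper": 1}, {"dx": 0, "dy": 0, "dz": 1, "rx": 0, "ry": 0, "rz": 0, "gripper": 1}, {"dx": 0, "dy": 0, "dz": 1.5, "rx": 0, "ry": 0, "rz": 0, "gripper": 1}, {"dx": 0, "dy": 0, "dz": 2, "rx": 0, "ry": 0, "rz": 0, "gripper": 1}, {"dx": 0, "dy": 0, "dz": 2.5, "rx": 0, "ry": 0, "rz": 0, "gripper": 1}, {"dx": 0, "dy": 0, "dz": 3, "rx": 0, "ry": 0, "rz": 0, "gripper": 1}, {"dx": 0, "dy": 0, "dz": 3, "rx": 0, "ry": 0, "rz": 0, "gripper": 1}, {"dx": 0, "dy": 0, "dz": 3, "rx": 0, "ry": 0, "rz": 0, "gripper": 1}]'

```text
t: 10.92
eef_pos: [0.4546, 0.0771, 0.1139]
ee_rot: [3.14, 0.002, -0.527]
force: [-9.2, 7.1, 4.6]
width: 0.0139
gripper_force: 31.6
```

Seated at 7.7 mm. Releasing.

Emit:
jog_arm --targets '[{"dx": 0, "dy": 0, "dz": 0, "rx": 0, "ry": 0, "rz": 0, "gripper": 0.8}, {"dx": 0, "dy": 0, "dz": 0, "rx": 0, "ry": 0, "rz": 0, "gripper": 0.7}, {"dx": 0, "dy": 0, "dz": 0, "rx": 0, "ry": 0, "rz": 0, "gripper": 0.5}, {"dx": 0, "dy": 0, "dz": 0, "rx": 0, "ry": 0, "rz": 0, "gripper": 0.3}, {"dx": 0, "dy": 0, "dz": 0, "rx": 0, "ry": 0, "rz": 0, "gripper": 0.3}, {"dx": 0, "dy": 0, "dz": 0, "rx": 0, "ry": 0, "rz": 0, "gripper": 0.3}, {"dx": 0, "dy": 0, "dz": 0, "rx": 0, "ry": 0, "rz": 0, "gripper": 0.3}, {"dx": 0, "dy": 0, "dz": 0, "rx": 0, "ry": 0, "rz": 0, "gripper": 0.3}]'

```text
t: 11.58
eef_pos: [0.456, 0.077, 0.1138]
ee_rot: [3.142, -0.0, -0.526]
force: [1.0, -0.6, -0.4]
width: 0.0576
gripper_force: 0.0
```

Emit:
jog_arm --targets '[{"dx": 0, "dy": 0, "dz": 0, "rx": 0, "ry": 0, "rz": 0, "gripper": 0.3}, {"dx": 0, "dy": 0, "dz": -20, "rx": 0, "ry": 0, "rz": 0, "gripper": 0.3}, {"dx": 0, "dy": 0, "dz": -45, "rx": 0, "ry": 0, "rz": 0, "gripper": 0.3}, {"dx": 0, "dy": 0, "dz": -75, "rx": 0, "ry": 0, "rz": 0, "gripper": 0.3}, {"dx": 0, "dy": 0, "dz": -105, "rx": 0, "ry": 0, "rz": 0, "gripper": 0.3}, {"dx": 0, "dy": 0, "dz": -125, "rx": 0, "ry": 0, "rz": 0, "gripper": 0.3}, {"dx": 0, "dy": 0, "dz": -130, "rx": 0, "ry": 0, "rz": 0, "gripper": 0.3}, {"dx": 0, "dy": 0, "dz": -130, "rx": 0, "ry": 0, "rz": 0, "gripper": 0.3}]'

```text
t: 12.25
eef_pos: [0.4567, 0.0775, 0.2455]
ee_rot: [-3.138, -0.002, -0.526]
force: [-0.5, 1.2, -0.8]
width: 0.0615
gripper_force: 0.0
```

Run:
```python
from h import *
s=arm.get_state();print(s['eef_pos'],s['ee_rot'],s['width'])
f=grab('wrist','w2.png');W=world(f)
def rects(lo,hi):
    m=(W[...,2]>lo)&(W[...,2]<hi)&(np.arange(400)[:,None]<400)
    n,l,st,c=cv2.connectedComponentsWithStats(m.astype(np.uint8))
    for i in range(1,n):
        if st[i,4]>150:
            p=W[l==i][:,:2].astype(np.float32)*1000; print(c[i],st[i,4],np.nanmedian(W[l==i],0),cv2.minAreaRect(p))
rects(.113,.13);print('post');rects(.072,.084)
```

```text
[0.45667421 0.07745032 0.24547809] [-3.13844273e+00 -1.71949137e-03 -5.25684742e-01] 0.06146119323392814
[321.70502901 196.74274662] 1034 [0.45648208 0.07628504 0.12111338] ((454.7745361328125, 76.93373107910156), (13.770852088928223, 43.6118049621582), 59.63576126098633)
post
[273.03004292  57.39341917] 699 [0.5648593  0.05826245 0.07771624] ((564.9057006835938, 58.5596923828125), (22.610960006713867, 22.25214195251465), 58.75927734375)
[44.74162679 97.94736842] 209 [0.63996788 0.24320866 0.07797364] ((641.4221801757812, 245.86680603027344), (10.971246719360352, 18.30690574645996), 58.66077423095703)
[323.65052356 162.45418848] 764 [0.47280632 0.06320875 0.07683134] ((469.4523620605469, 66.518798828125), (49.73524475097656, 21.49732780456543), 57.81282043457031)
```

View pics/w2.png

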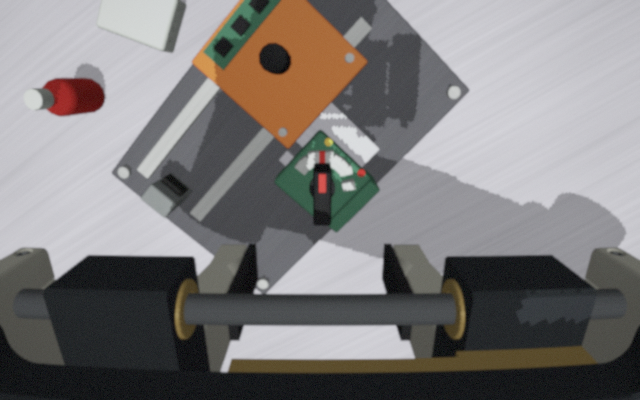

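The wing top is at z 0.121, up 7.2 mm, and the picture shows the pointer in the notch beside the yellow dot, so the knob is parked. The post is at (0.565, 0.058) with its top at 0.078. I'll grip it with the jaws along the slide direction.

Run:
```python
from h import *
go([.565,.0583,.15],17.2)
```

```text
d mm [103.8 -38.4  94. ] rotvec [-0.001 -0.001 -0.826]
```

Emit:
jog_arm --targets '[{"dx": 26, "dy": -9, "dz": 10, "rx": 0, "ry": 0, "rz": -0.11, "gripper": 0.3}, {"dx": 52, "dy": -19, "dz": 10, "rx": 0, "ry": 0, "rz": -0.22, "gripper": 0.3}, {"dx": 78, "dy": -28, "dz": 10, "rx": 0, "ry": 0, "rz": -0.33, "gripper": 0.3}, {"dx": 104, "dy": -38, "dz": 20, "rx": 0, "ry": 0, "rz": -0.45, "gripper": 0.3}, {"dx": 104, "dy": -38, "dz": 40, "rx": 0, "ry": 0, "rz": -0.56, "gripper": 0.3}, {"dx": 104, "dy": -38, "dz": 60, "rx": 0, "ry": 0, "rz": -0.67, "gripper": 0.3}, {"dx": 104, "dy": -38, "dz": 80, "rx": 0, "ry": 0, "rz": -0.78, "gripper": 0.3}, {"dx": 104, "dy": -38, "dz": 90, "rx": 0, "ry": 0, "rz": -0.826, "gripper": 0.3}]'

```text
t: 12.97
eef_pos: [0.5627, 0.0568, 0.149]
ee_rot: [-3.142, 0.007, 0.305]
force: [-1.3, 0.1, 0.5]
width: 0.0615
gripper_force: 0.0
```

Run:
```python
from h import *
s=arm.get_state();print(s['eef_pos'],s['ee_rot'],s['q'][5])
go([.565,.0583,.069],17.2)
```

```text
[0.56267945 0.05676328 0.14902227] [-3.14152029  0.00679365  0.30536052] 1.4310305998484238
d mm [ 3.2 -0.8 80. ] rotvec [-0.     0.007  0.005]
```

Emit:
jog_arm --targets '[{"dx": 2, "dy": -0.8, "dz": 20, "rx": 0, "ry": 0, "rz": 0, "gripper": 0.3}, {"dx": 2, "dy": -0.8, "dz": 40, "rx": 0, "ry": 0, "rz": 0, "gripper": 0.3}, {"dx": 2, "dy": -0.8, "dz": 58, "rx": 0, "ry": 0, "rz": 0, "gripper": 0.3}, {"dx": 2, "dy": -0.8, "dz": 70, "rx": 0, "ry": 0, "rz": 0, "gripper": 0.3}, {"dx": 2, "dy": -0.8, "dz": 77, "rx": 0, "ry": 0, "rz": 0, "gripper": 0.3}, {"dx": 2, "dy": -0.8, "dz": 79, "rx": 0, "ry": 0, "rz": 0, "gripper": 0.3}, {"dx": 2, "dy": -0.8, "dz": 79, "rx": 0, "ry": 0, "rz": 0, "gripper": 0.4}, {"dx": 2, "dy": -0.8, "dz": 79, "rx": 0, "ry": 0, "rz": 0, "gripper": 0.55}]'

```text
t: 13.63
eef_pos: [0.5668, 0.0591, 0.075]
ee_rot: [3.141, -0.0, 0.3]
force: [0.2, -0.1, 0.2]
width: 0.0529
gripper_force: 0.0
```

Emit:
jog_arm --targets '[{"dx": 0, "dy": 0, "dz": 0, "rx": 0, "ry": 0, "rz": 0, "gripper": 0.6}, {"dx": 0, "dy": 0, "dz": 0, "rx": 0, "ry": 0, "rz": 0, "gripper": 0.7}, {"dx": 0, "dy": 0, "dz": 0, "rx": 0, "ry": 0, "rz": 0, "gripper": 1}, {"dx": 0, "dy": 0, "dz": 0, "rx": 0, "ry": 0, "rz": 0, "gripper": 1}, {"dx": 0, "dy": 0, "dz": 0, "rx": 0, "ry": 0, "rz": 0, "gripper": 1}, {"dx": 0, "dy": 0, "dz": 0, "rx": 0, "ry": 0, "rz": 0, "gripper": 1}, {"dx": 0, "dy": 0, "dz": 0, "rx": 0, "ry": 0, "rz": 0, "gripper": 1}, {"dx": 0, "dy": 0, "dz": 0, "rx": 0, "ry": 0, "rz": 0, "gripper": 1}]' --force 6

```text
t: 14.3
eef_pos: [0.5669, 0.0591, 0.0753]
ee_rot: [3.142, -0.001, 0.3]
force: [-2.3, 1.1, 5.2]
width: 0.0237
gripper_force: 6.0
```

Post gripped at 23.7 mm wide. Sliding along tool -y.

Emit:
jog_arm --targets '[{"dx": 0, "dy": -2, "dz": 0, "rx": 0, "ry": 0, "rz": 0, "gripper": 1}, {"dx": 0, "dy": -6, "dz": 0, "rx": 0, "ry": 0, "rz": 0, "gripper": 1}, {"dx": 0, "dy": -12, "dz": 0, "rx": 0, "ry": 0, "rz": 0, "gripper": 1}, {"dx": 0, "dy": -18, "dz": 0, "rx": 0, "ry": 0, "rz": 0, "gripper": 1}, {"dx": 0, "dy": -24, "dz": 0, "rx": 0, "ry": 0, "rz": 0, "gripper": 1}, {"dx": 0, "dy": -30, "dz": 0, "rx": 0, "ry": 0, "rz": 0, "gripper": 1}, {"dx": 0, "dy": -36, "dz": 0, "rx": 0, "ry": 0, "rz": 0, "gripper": 1}, {"dx": 0, "dy": -40, "dz": 0, "rx": 0, "ry": 0, "rz": 0, "gripper": 1}]' --force 15

```text
t: 14.97
eef_pos: [0.5551, 0.0975, 0.0753]
ee_rot: [3.141, -0.001, 0.301]
force: [0.6, -2.3, 5.2]
width: 0.0237
gripper_force: 15.0
```

Emit:
jog_arm --targets '[{"dx": 0, "dy": -6, "dz": 0, "rx": 0, "ry": 0, "rz": 0, "gripper": 1}, {"dx": 0, "dy": -12, "dz": 0, "rx": 0, "ry": 0, "rz": 0, "gripper": 1}, {"dx": 0, "dy": -18, "dz": 0, "rx": 0, "ry": 0, "rz": 0, "gripper": 1}, {"dx": 0, "dy": -24, "dz": 0, "rx": 0, "ry": 0, "rz": 0, "gripper": 1}, {"dx": 0, "dy": -30, "dz": 0, "rx": 0, "ry": 0, "rz": 0, "gripper": 1}, {"dx": 0, "dy": -36, "dz": 0, "rx": 0, "ry": 0, "rz": 0, "gripper": 1}, {"dx": 0, "dy": -42, "dz": 0, "rx": 0, "ry": 0, "rz": 0, "gripper": 1}, {"dx": 0, "dy": -46, "dz": 0, "rx": 0, "ry": 0, "rz": 0, "gripper": 1}]'

```text
t: 15.63
eef_pos: [0.5416, 0.1416, 0.0753]
ee_rot: [3.141, -0.001, 0.301]
force: [1.9, -2.4, 4.8]
width: 0.0235
gripper_force: 15.0
```

Emit:
jog_arm --targets '[{"dx": 0, "dy": -2, "dz": 0, "rx": 0, "ry": 0, "rz": 0, "gripper": 1}, {"dx": 0, "dy": -4, "dz": 0, "rx": 0, "ry": 0, "rz": 0, "gripper": 1}, {"dx": 0, "dy": -6, "dz": 0, "rx": 0, "ry": 0, "rz": 0, "gripper": 1}, {"dx": 0, "dy": -8, "dz": 0, "rx": 0, "ry": 0, "rz": 0, "gripper": 1}, {"dx": 0, "dy": -10, "dz": 0, "rx": 0, "ry": 0, "rz": 0, "gripper": 1}, {"dx": 0, "dy": -11, "dz": 0, "rx": 0, "ry": 0, "rz": 0, "gripper": 1}, {"dx": 0, "dy": -12, "dz": 0, "rx": 0, "ry": 0, "rz": 0, "gripper": 1}, {"dx": 0, "dy": -13, "dz": 0, "rx": 0, "ry": 0, "rz": 0, "gripper": 1}]'

```text
t: 16.3
eef_pos: [0.5378, 0.1537, 0.0753]
ee_rot: [3.141, -0.001, 0.3]
force: [0.3, -1.8, 5.7]
width: 0.0234
gripper_force: 15.0
```

Emit:
jog_arm --targets '[{"dx": 0, "dy": -0.5, "dz": 0, "rx": 0, "ry": 0, "rz": 0, "gripper": 1}, {"dx": 0, "dy": -0.5, "dz": 0, "rx": 0, "ry": 0, "rz": 0, "gripper": 1}, {"dx": 0, "dy": -1, "dz": 0, "rx": 0, "ry": 0, "rz": 0, "gripper": 1}, {"dx": 0, "dy": -1, "dz": 0, "rx": 0, "ry": 0, "rz": 0, "gripper": 1}, {"dx": 0, "dy": -1.5, "dz": 0, "rx": 0, "ry": 0, "rz": 0, "gripper": 1}, {"dx": 0, "dy": -1.5, "dz": 0, "rx": 0, "ry": 0, "rz": 0, "gripper": 1}, {"dx": 0, "dy": -1.5, "dz": 0, "rx": 0, "ry": 0, "rz": 0, "gripper": 1}, {"dx": 0, "dy": -1.5, "dz": 0, "rx": 0, "ry": 0, "rz": 0, "gripper": 1}]'

```text
t: 16.97
eef_pos: [0.5376, 0.1544, 0.0753]
ee_rot: [3.14, -0.001, 0.301]
force: [3.7, -6.5, 4.5]
width: 0.0234
gripper_force: 15.0
```

At 99.7 mm of travel the force is rising gently, so the nest is touching the stop. Releasing.

Emit:
jog_arm --targets '[{"dx": 0, "dy": 0.5, "dz": 0, "rx": 0, "ry": 0, "rz": 0, "gripper": 0.7}, {"dx": 0, "dy": 0.5, "dz": 0, "rx": 0, "ry": 0, "rz": 0, "gripper": 0.58}, {"dx": 0, "dy": 0.5, "dz": 0, "rx": 0, "ry": 0, "rz": 0, "gripper": 0.58}, {"dx": 0, "dy": 0.5, "dz": 0, "rx": 0, "ry": 0, "rz": 0, "gripper": 0.58}, {"dx": 0, "dy": 0.5, "dz": 0, "rx": 0, "ry": 0, "rz": 0, "gripper": 0.58}, {"dx": 0, "dy": 0.5, "dz": 0, "rx": 0, "ry": 0, "rz": 0, "gripper": 0.58}, {"dx": 0, "dy": 0.5, "dz": 0, "rx": 0, "ry": 0, "rz": 0, "gripper": 0.58}, {"dx": 0, "dy": 0.5, "dz": 0, "rx": 0, "ry": 0, "rz": 0, "gripper": 0.58}]'

```text
t: 17.63
eef_pos: [0.537, 0.1547, 0.0748]
ee_rot: [-3.142, 0.0, 0.3]
force: [-0.2, 0.5, 0.1]
width: 0.0373
gripper_force: 0.0
```

Emit:
jog_arm --targets '[{"dx": 0, "dy": 0, "dz": -10, "rx": 0, "ry": 0, "rz": 0, "gripper": 0.58}, {"dx": 0, "dy": 0, "dz": -25, "rx": 0, "ry": 0, "rz": 0, "gripper": 0.58}, {"dx": 0, "dy": 0, "dz": -50, "rx": 0, "ry": 0, "rz": 0, "gripper": 0.58}, {"dx": 0, "dy": 0, "dz": -80, "rx": 0, "ry": 0, "rz": 0, "gripper": 0.58}, {"dx": 0, "dy": 0, "dz": -110, "rx": 0, "ry": 0, "rz": 0, "gripper": 0.58}, {"dx": 0, "dy": 0, "dz": -140, "rx": 0, "ry": 0, "rz": 0, "gripper": 0.58}, {"dx": 0, "dy": 0, "dz": -150, "rx": 0, "ry": 0, "rz": 0, "gripper": 0.58}, {"dx": 0, "dy": 0, "dz": -150, "rx": 0, "ry": 0, "rz": 0, "gripper": 0.58}]'

```text
t: 18.3
eef_pos: [0.5386, 0.1553, 0.2292]
ee_rot: [-3.14, -0.007, 0.301]
force: [-0.4, 0.4, 0.1]
width: 0.0365
gripper_force: 0.0
```

Run:
```python
from h import *
s=arm.get_state();print(s['eef_pos'],s['width'])
f=grab('wrist','w3.png');W=world(f)
for lo,hi in((.113,.13),(.072,.084)):
    m=(W[...,2]>lo)&(W[...,2]<hi)
    n,l,st,c=cv2.connectedComponentsWithStats(m.astype(np.uint8))
    for i in range(1,n):
        if st[i,4]>150:
            p=W[l==i][:,:2].astype(np.float32)*1000; print(c[i],st[i,4],np.nanmedian(W[l==i],0),cv2.minAreaRect(p))
```

```text
[0.53856554 0.15529972 0.2292375 ] 0.036499323217046284
[362.76582278 334.12025316] 158 [0.44129692 0.08929402 0.12028045] ((439.58038330078125, 87.56330871582031), (15.56915283203125, 9.25412654876709), 36.68252182006836)
[320.60513644 191.16051364] 623 [0.53652583 0.15456749 0.07757611] ((535.7030029296875, 154.46591186523438), (22.858537673950195, 23.205961227416992), 28.90887451171875)
```

View pics/w3.png

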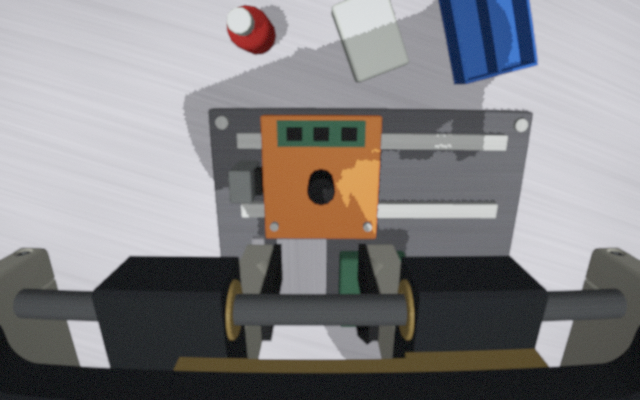

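The post has moved 100 mm and the nest sits against the stop at about (258,180). The knob is still at its parked height (z 0.120) and the bystanders have not moved.

```bash
python3 -c "
from station import arm
print(arm.job_done())"
```

```text
the job is handed in; nothing more can be done
None
```

The knob is parked in its notch at about 1.38 rad and 7 mm up, the nest is home against the rubber stop with about 100 mm of travel, and the job was handed in with the arm clear after about 18 s; no verdict came back.

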